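# Unstack the pantry containers onto their trays

## Task

The containers were piled up while the pantry shelf was wiped. Take the stack apart from the top down, one piece at a time, and set each piece upright and flat inside the cork tray that fits its base: the salt shaker in the small round tray, the sugar jar squared up in the square one, the tea tin in the large round one and the wooden box in the oblong one. Set them down without dropping them, and do not knock over or shift the two empty plastic bottles.

Things in the scene. Friction and masses are not known exactly. Their poses are not given: they have to be found in the camera images.
- shaker: salt shaker, top of the stack, stands on the jar's lid: upright cylinder, diameter 30, height 40, white ceramic with a steel top 10 high, about 80 g. Origin: centre of its underside; z up.
- jar: sugar jar, second from the top, stands on the tin's lid: square glass jar 42 x 42, 44 high, with a closed round steel lid on top (diameter 40, 12 high), total height 56, about 220 g. Origin: centre of its underside; x and y are square to its glass sides; z up.
- tin: aluminium tea tin, third from the top, stands on the wooden box: upright cylinder, diameter 62, height 46, flat closed lid, about 200 g. Origin: centre of its underside; z up.
- box: wooden tea-bag box, closed, bottom of the stack, stands on the shelf: 110 long (x) x 66 wide (y) x 46 high, about 350 g. Origin: centre of its underside; x along the long side, the small brass clasp on -x; z up. It may face either way in its tray.
- tray_small: small round fixed cork tray; 4 mm thick floor, a lip 4 mm wide that rises 4 mm above the floor (8 mm above the shelf). Origin: centre of its underside, on the shelf; z up. Inner diameter 46, outer 54.
- tray_square: square fixed cork tray; 4 mm thick floor, a lip 4 mm wide that rises 4 mm above the floor (8 mm above the shelf). Origin: centre of its underside, on the shelf; z up. Inside 58 x 58, outside 66 x 66, sides along x and y.
- tray_large: large round fixed cork tray; 4 mm thick floor, a lip 4 mm wide that rises 4 mm above the floor (8 mm above the shelf). Origin: centre of its underside, on the shelf; z up. Inner diameter 78, outer 86.
- tray_oblong: oblong fixed cork tray; 4 mm thick floor, a lip 4 mm wide that rises 4 mm above the floor (8 mm above the shelf). Origin: centre of its underside, on the shelf; z up. Inside 126 (x) x 82 (y), outside 134 x 90.
- bottle_left: empty translucent whitish plastic bottle with a white twist cap, the left one (+y) behind the stack and trays, diameter 62, height 205, about 60 g, loose. Leave it standing. Origin: centre of its underside; z up.
- bottle_right: empty translucent whitish plastic bottle with a white twist cap, the right one (-y), diameter 62, height 205, about 60 g, loose. Leave it standing. Origin: centre of its underside; z up.
Things that resemble listed ones, but are neither listed nor needed, are in the scene too. What is shaped like the jar but turquoise is not meant.

How it is judged:
By the outcome, as a careful person would: the job done as asked, in the order asked, and still so for the second after the job is handed in, with the robot touching nothing.
It also fails if it takes over 125 s, if anything falls off the work surface, if the arm or the gripper's body presses on something with over 40 N, if the wrist force passes 120 N, or if a joint passes its speed limit or range.

## Robot

A 6-joint arm with a two-finger parallel gripper is mounted at the origin on the work surface. World frame = base frame: x ahead of the robot, y to its left, z up, the work surface at z = 0. Lengths are in m, angles in degrees, forces in N, time in s.
With the tool pointing down it reaches from about 0.375 to 0.9 m from the base axis. Payload 3.1 kg.
Tool frame: the origin (TCP) lies at the very end of the fingers, on their centre line; the grasp point (between the pads) lies 19 mm behind it (pinch_z is the z of the grasp point in the tool frame, in m); z points along the fingers, y is the line along which they close (so a half turn about z gives the same grasp; the last joint's range is limited). The gripper opens to 87 mm and grips with 3 to 60 N. Pads are 19 mm wide; open, the fingers measure 117 mm over their backs; the gripper's body (75 mm by 190 mm) begins 51 mm behind the grasp point.
Start: joints at [66.836, 30.224, 82.088, -0, 67.689, -10.227], TCP at [0.14, 0.609, 0.223] pointing down, gripper open.
Joint ranges: [-176.69, 176.69], [-43.24, 126.21], [12.49, 139.97], [-82, 262], [0, 151.66], [-163.58, 163.58]. Speed limits (degrees/s): [159.86, 159.86, 180, 180, 180, 180].

## Interface

Orientations are given as a 3x3 rotation matrix whose columns are the frame's x, y, z axes.
In Python, from plant import * gives the robot as it stands. The module is installed in compiled form; this text tells all that it offers.
- The arm moves only by the tool drive_tool, never from a script. Its arguments are lists of equal length, an entry for each row: "linear": the shift along the tool's x, y, z in mm, a list of three; "turn": the turn, a rotation vector about the tool's x, y, z in rad, a list of three. A call has 1 to 20 rows; each row is the pose to reach, as a shift and turn from the pose commanded when the call began, along the tool's axes at that moment; what a row does not reach only later rows make up. A row lasts 1/8 s, in which the tool goes at most 62.5 mm and 10.7 degrees, less where a joint would pass 70% of its speed; a pose out of reach is approached as far as the arm can. A call with a gripper value outside its range is refused whole. "jaw" is the opening, from -1 (shut) to 1 (fully open), set as the call begins (left out, the last holds). The fingers move at their own pace and stop on an object; "force" is the grip in N (left out, the last holds). Time passes only in rows, so rows that repeat a pose let the fingers close. It gives the time, the measured TCP pose, the force, the opening and the grip force at its end, in the units of the state.
- observe(): the state, without advancing time (a new reading comes with each control period).
- capture(name): name is "scene" or "top" or "wrist"; returns the picture (480x640x3 uint8, red, green, blue); there is no depth.
- get_calibration(name): a dict with "camera_matrix" (3x3 intrinsics, pixels), "distortion" ([k1, k2, p1, p2, k3] as OpenCV has them; the pictures are not rectified), "R" (3x3) and "t" (3): a world point X has camera coordinates R X + t. Camera axes: x right, y down, z forward; pixel columns grow to the right and rows downward; lengths in m; the calibration is good to about 2 mm. A picture is of the moment at which its call begins: read the wrist's pose just before it. get_calibration takes no time and is no camera call; for the wrist camera it gives the pose at the moment of the call.
- job_done(): hands the job in; it is judged then, once.
The state is a dict: "t": time; "qpos": joint angles; "qd": joint speeds; "joint_efforts": joint torques, N m; "position": TCP position; "orientation": TCP orientation; "ft_force": force on the tool from outside, world axes, zero at the start; "moment": the same for the moment, N m; "gripper_width": finger opening in m; "gripper_force": force on a finger pad.
Only numpy, scipy, OpenCV 4.12 (cv2) and the standard library are available. Lean on these libraries where they do the work, as an engineer would, in place of code of your own. Each camera call takes 0.05 s, during which the arm holds its last target. There are 200 camera calls.

## Working session

There is one attempt and no reset: what is moved stays moved. The work goes in short steps, Python scripts to look and compute and a tool call to move; the robot and the scene stay as the last step left them, time stands still between calls to the robot, and variables do not carry over. Pictures are saved under pics/ and viewed, at most 14 in all, crops included, and the job is handed in when it is done.

Besides the shell and the picture viewer there is one more tool, called after ">>>" in YAML: its name, and indented under it one key for each argument. drive_tool: Moves the arm, as the interface text tells. Its arguments: {"type":"object","properties":{"linear":{"type":"array","items":{"type":"array","items":{"type":"number"}}},"turn":{"type":"array","items":{"type":"array","items":{"type":"number"}}},"jaw":{"type":"number"},"force":{"type":"number"}},"required":["linear","turn"]}

```bash
mkdir -p pics; python3 - <<'E'
from plant import *
import cv2
for n in ("scene","top"):
    cv2.imwrite(f"pics/{n}0.png",capture(n)[:,:,::-1])
    c=get_calibration(n); print(n,c)
s=observe(); print(s["t"],s["position"],s["orientation"],s["gripper_width"])
E
```

```text
scene {'camera_matrix': array([[477.45574905,   0.        , 315.88858751],
       [  0.        , 477.45574905, 238.85117747],
       [  0.        ,   0.        ,   1.        ]]), 'distortion': array([-0.06592339,  0.        ,  0.        ,  0.        ,  0.        ]), 'R': array([[ 0.25524194,  0.96684304, -0.00812959],
       [ 0.72130879, -0.19600777, -0.66430007],
       [-0.64386736,  0.16369329, -0.74742179]]), 't': array([-0.08105309, -0.33910726,  1.41585668])}
top {'camera_matrix': array([[581.20723419,   0.        , 315.82622551],
       [  0.        , 581.20723419, 239.75987338],
       [  0.        ,   0.        ,   1.        ]]), 'distortion': array([0.02867678, 0.        , 0.        , 0.        , 0.        ]), 'R': array([[-0.00660395, -0.99988409,  0.01371838],
       [-0.9895297 ,  0.00455636, -0.14425747],
       [ 0.14417825, -0.01452742, -0.98944509]]), 't': array([-0.05325383,  0.59478372,  1.20010674])}
0.1 [0.13961695 0.60853719 0.22162889] [[-9.74626842e-01  2.23834505e-01 -7.95874449e-04]
 [ 2.23835625e-01  9.74625171e-01 -1.84075583e-03]
 [ 3.63654601e-04 -1.97219509e-03 -9.99997989e-01]] 0.08690081013172132
```

View pics/scene0.png

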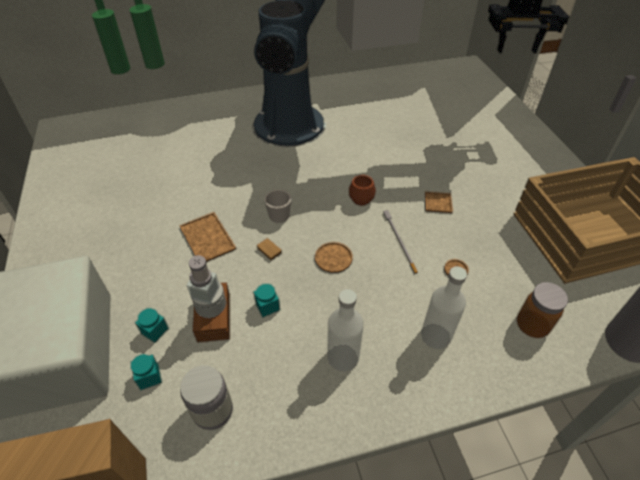

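View pics/top0.png

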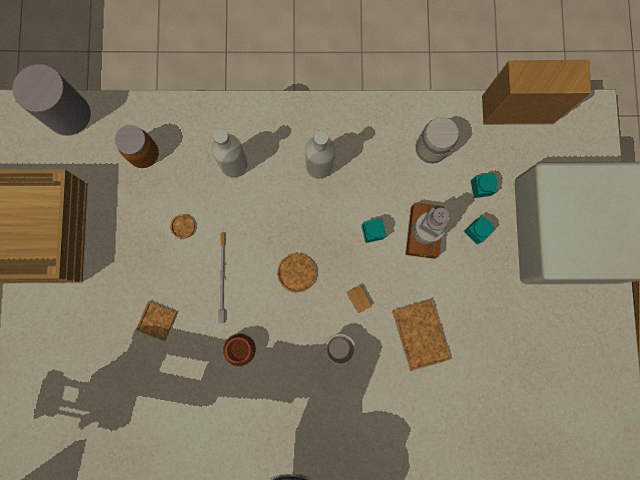

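The stack is at top px (430,228), with the shaker on top at (440,214). Trays in the top view: small (183,226), square (157,320), large (297,272), oblong (422,334). The bottles are at about (232,160) and (320,160).

```bash
cat > h.py <<'E'
from plant import *
import cv2, numpy as np
def ray(c,px):
    u=cv2.undistortPoints(np.array(px,float).reshape(-1,1,2),c["camera_matrix"],c["distortion"]).reshape(-1,2)
    d=np.c_[u,np.ones(len(u))]@c["R"]; o=-c["R"].T@c["t"]; return o,d
def atz(c,px,z):
    o,d=ray(c,px); return o+d*((z-o[2])/d[:,2])[:,None]
def proj(c,X):
    return cv2.projectPoints(np.array(X,float).reshape(-1,1,3),cv2.Rodrigues(c["R"])[0],c["t"],c["camera_matrix"],c["distortion"])[0].reshape(-1,2)
def yaw(): 
    s=observe(); R=s["orientation"]; return np.degrees(np.arctan2(R[1,1],R[0,1]))
E
python3 - <<'E'
from h import *
im=cv2.imread("pics/top0.png"); c=get_calibration("top")
hsv=cv2.cvtColor(im,cv2.COLOR_BGR2HSV)
for n,(x,y,r) in dict(small=(183,226,22),square=(157,320,32),large=(297,272,32),oblong=(422,334,52)).items():
    m=np.zeros(im.shape[:2],np.uint8); s=(slice(y-r,y+r),slice(x-r,x+r))
    m[s]=(hsv[s][:,:,1]>95)*255
    cs=cv2.findContours(m,cv2.RETR_EXTERNAL,cv2.CHAIN_APPROX_NONE)[0]; k=max(cs,key=cv2.contourArea)
    P=atz(c,k.reshape(-1,2),0.007)
    rc=cv2.minAreaRect((P[:,:2]*1000).astype(np.float32)); print(n,rc,len(cs))
cv2.imwrite("pics/crop_top.png",cv2.resize(im[150:300,350:520],None,fx=4,fy=4,interpolation=cv2.INTER_CUBIC))
i2=cv2.imread("pics/scene0.png")
cv2.imwrite("pics/crop_sc.png",cv2.resize(i2[245:355,170:290],None,fx=5,fy=5,interpolation=cv2.INTER_CUBIC))
E
```

```text
small ((631.2896118164062, 236.57911682128906), (52.34931564331055, 52.489845275878906), 46.094139099121094) 1
square ((426.2995300292969, 287.12890625), (67.30799102783203, 66.58866882324219), 69.0490493774414) 1
large ((527.957763671875, -14.478225708007812), (83.67706298828125, 83.36090087890625), 44.893104553222656) 1
oblong ((393.4262390136719, -282.9324035644531), (134.18577575683594, 91.31541442871094), 15.701403617858887) 2
```

View pics/crop_top.png

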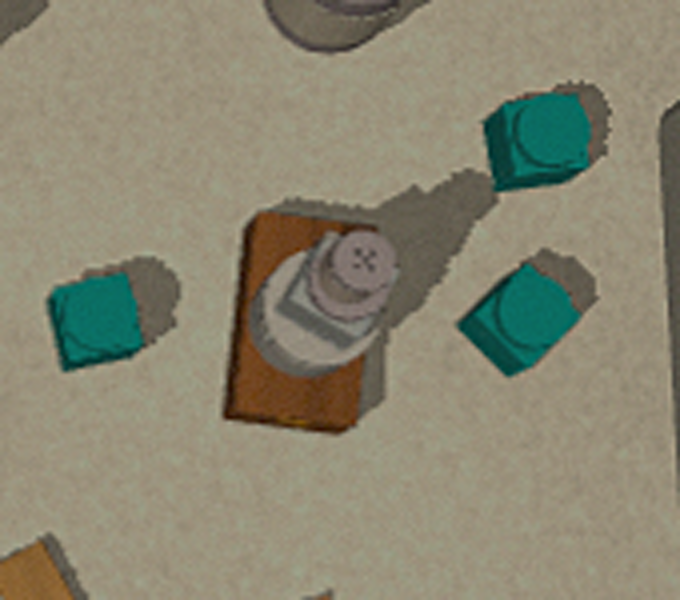

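View pics/crop_sc.png

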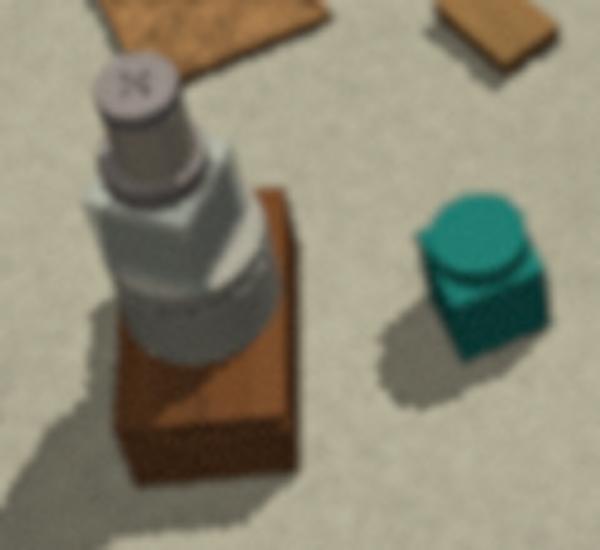

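Shaker top centre is at crop (363,259) in the top view and (139,88) in the scene view. The tin lid and jar sit roughly over the box, and no decoy is near the fingers.

```bash
cat >> h.py <<'E'
def go(x,y,z,yw):
    """mm, deg of tool y axis (mod 180) -> shift/turn from present pose, tool upright"""
    s=observe(); R=np.array(s["orientation"]); p=np.array(s["position"])*1000
    print("t",round(s["t"],2),"at",p.round(1),"yaw",round(yaw(),1),"w",round(s["gripper_width"]*1000,1),"F",np.round(s["ft_force"],1),"grip",round(float(s["gripper_force"]),1))
    d=(yw-yaw()+90)%180-90
    # desired R: z down
    a=np.radians(yaw()+d); yv=np.array([np.cos(a),np.sin(a),0]); zv=np.array([0,0,-1.]); Rd=np.c_[np.cross(yv,zv),yv,zv]
    print("lin",(R.T@(np.array([x,y,z])-p)).round(1),"turn",cv2.Rodrigues(R.T@Rd)[0].ravel().round(4),"q6",round(s["qpos"][5],1))
E
python3 - <<'E'
from h import *
ct=get_calibration("top"); cs=get_calibration("scene")
T=lambda u,v:(350+(u+.5)/4-.5,150+(v+.5)/4-.5); S=lambda u,v:(170+(u+.5)/5-.5,245+(v+.5)/5-.5)
f=lambda p:(p[:,:2]*1000).round(1).tolist()
print("shaker",f(atz(ct,[T(363,259)],.188)),f(atz(cs,[S(139,88)],.188)))
print("jar glass top corners",f(atz(ct,[T(287,295),T(328,235),T(352,330)],.136)),f(atz(cs,[S(90,195),S(225,145),S(190,240)],.136)))
print("tin left, bottom",f(atz(ct,[T(252,300)],.092)))
print("box",f(atz(ct,[T(265,212),T(235,408),T(350,425)],.046)),f(atz(cs,[S(118,428),S(297,420)],.046)))
go(633-0,-330,300,90)
E
```

```text
shaker [[621.2, -291.9]] [[620.4, -291.8]]
jar glass top corners [[613.0, -265.5], [643.3, -287.0], [595.2, -297.2]] [[621.1, -319.8], [611.0, -269.3], [650.5, -286.6]]
tin left, bottom [[618.1, -256.1]]
box [[674.1, -273.1], [567.6, -253.7], [558.2, -314.7]] [[662.8, -331.7], [676.7, -265.1]]
t 0.1 at [139.6 608.5 221.6] yaw 77.1 w 86.9 F [ 0.3 -0.3 -0.9] grip 0.0
lin [-690.9 -804.4  -77. ] turn [-0.0019 -0.0006 -0.2257] q6 -10.2
```

```bash
python3 - <<'E'
from h import *
go(540,250,300,77.1)
go(620.8,-291.9,300,77.1)
E
```

```text
t 0.1 at [139.6 608.5 221.6] yaw 77.1 w 86.9 F [ 0.3 -0.3 -0.9] grip 0.0
lin [-470.4 -260.   -78. ] turn [-0.002  -0.0004 -0.0006] q6 -10.2
t 0.1 at [139.6 608.5 221.6] yaw 77.1 w 86.9 F [ 0.3 -0.3 -0.9] grip 0.0
lin [-670.5 -770.   -77.1] turn [-0.002  -0.0004 -0.0006] q6 -10.2
```

>>> drive_tool:
  linear:
    - [-470,-260,-78]
    - [-470,-260,-78]
    - [-470,-260,-78]
    - [-470,-260,-78]
    - [-470,-260,-78]
    - [-470,-260,-78]
    - [-470,-260,-78]
    - [-470,-260,-78]
    - [-470,-260,-78]
    - [-670,-770,-77]
    - [-670,-770,-77]
    - [-670,-770,-77]
    - [-670,-770,-77]
    - [-670,-770,-77]
    - [-670,-770,-77]
    - [-670,-770,-77]
    - [-670,-770,-77]
    - [-670,-770,-77]
    - [-670,-770,-77]
    - [-670,-770,-77]
  turn:
    - [0,0,0]
    - [0,0,0]
    - [0,0,0]
    - [0,0,0]
    - [0,0,0]
    - [0,0,0]
    - [0,0,0]
    - [0,0,0]
    - [0,0,0]
    - [0,0,0]
    - [0,0,0]
    - [0,0,0]
    - [0,0,0]
    - [0,0,0]
    - [0,0,0]
    - [0,0,0]
    - [0,0,0]
    - [0,0,0]
    - [0,0,0]
    - [0,0,0]

```text
t: 2.6
position: [0.62, -0.2907, 0.2987]
orientation: [[-0.975, 0.224, -0.002], [0.224, 0.975, 0.002], [0.002, 0.001, -1.0]]
ft_force: [0.5, 0.1, -0.0]
gripper_width: 0.0869
gripper_force: 0.0
```

```bash
python3 - <<'E'
from h import *
go(620.8,-291.9,175,77)
c=get_calibration("wrist"); im=capture("wrist"); cv2.imwrite("pics/w1.png",im[:,:,::-1])
import pickle; pickle.dump(c,open("w1.pkl","wb"))
print(proj(c,[[.6208,-.2919,.188],[.62,-.29,0]]))
E
```

```text
t 2.6 at [ 620.  -290.7  298.7] yaw 77.0 w 86.9 F [ 0.5  0.1 -0. ] grip 0.0
lin [ -1.3  -1.1 123.7] turn [ 0.0014 -0.0019  0.0007] q6 -111.5
[[324.17998646 236.32001677]
 [325.41923522 193.66653776]]
```

View pics/w1.png

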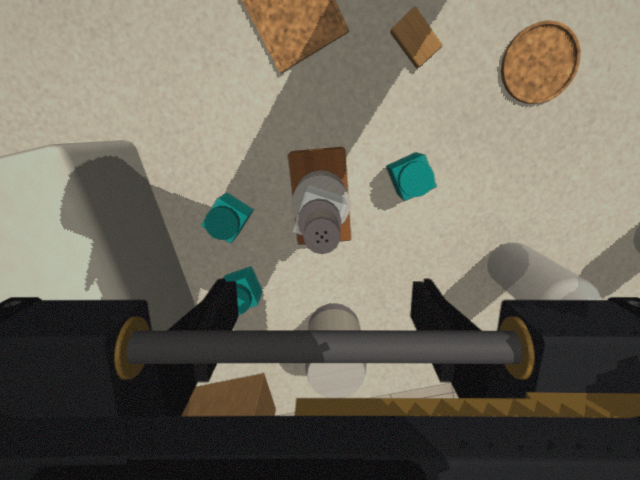

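Shaker top is seen at (321,236), within 3 px of the prediction (324,236).

```bash
python3 - <<'E'
from h import *
import pickle
c=pickle.load(open("w1.pkl","rb")); p=atz(c,[[321,236]],.188)[0]*1000; print(p)
go(p[0],p[1],158,77)
E
```

```text
[ 619.97069293 -294.30970191  188.        ]
t 2.65 at [ 620.1 -290.   299. ] yaw 77.1 w 86.8 F [ 0.2  0.4 -0. ] grip 0.0
lin [ -1.   -4.4 141. ] turn [ 0.0012 -0.0015  0.0018] q6 -111.5
```

>>> drive_tool:
  linear:
    - [-1,-3,45]
    - [-1,-3,90]
    - [-1,-3,120]
    - [-1,-3,141]
    - [-1,-3,141]
    - [-1,-3,141]
  turn:
    - [0,0,0]
    - [0,0,0]
    - [0,0,0]
    - [0,0,0]
    - [0,0,0]
    - [0,0,0]

```text
t: 3.4
position: [0.6216, -0.2938, 0.1599]
orientation: [[-0.975, 0.222, 0.002], [0.222, 0.975, -0.001], [-0.002, -0.001, -1.0]]
ft_force: [0.1, -0.4, -0.0]
gripper_width: 0.0871
gripper_force: 0.0
```

>>> drive_tool:
  linear:
    - [0,0,0]
    - [0,0,0]
    - [0,0,0]
    - [0,0,0]
    - [0,0,0]
    - [0,0,0]
    - [0,0,0]
    - [0,0,0]
  turn:
    - [0,0,0]
    - [0,0,0]
    - [0,0,0]
    - [0,0,0]
    - [0,0,0]
    - [0,0,0]
    - [0,0,0]
    - [0,0,0]
  jaw: -1
  force: 12

```text
t: 4.4
position: [0.6208, -0.2944, 0.1584]
orientation: [[-0.975, 0.224, -0.0], [0.224, 0.975, 0.0], [0.0, 0.0, -1.0]]
ft_force: [-0.4, 0.8, 0.4]
gripper_width: 0.0299
gripper_force: 12.0
```

```bash
python3 - <<'E'
from h import *
ct=get_calibration("top"); cs=get_calibration("scene")
print("caps",atz(ct,[(221,136),(320.5,138.5)],.205),atz(cs,[(458,274),(348,298)],.205))
print("small tray scene",atz(cs,[(456,268.5)],.007), "large",atz(cs,[(333.5,257.5)],.007))
go(632,237,300,77)
E
```

```text
caps [[ 0.77108423  0.1247307   0.205     ]
 [ 0.76591893 -0.06441444  0.205     ]] [[ 0.7734095   0.12458629  0.205     ]
 [ 0.77107761 -0.06538411  0.205     ]]
small tray scene [[0.6309767  0.23578435 0.007     ]] large [[ 0.53017396 -0.01536665  0.007     ]]
t 4.4 at [ 620.8 -294.4  158.4] yaw 77.1 w 29.9 F [-0.4  0.8  0.4] grip 12.0
lin [ 108.   520.5 -141.5] turn [ 0.0001 -0.0002  0.0011] q6 -111.7
```

>>> drive_tool:
  linear:
    - [0,0,-30]
    - [0,0,-80]
    - [0,0,-142]
    - [108,520,-142]
    - [108,520,-142]
    - [108,520,-142]
    - [108,520,-142]
    - [108,520,-142]
    - [108,520,-142]
    - [108,520,-142]
    - [108,520,-142]
    - [108,520,-142]
    - [108,520,-142]
    - [108,520,-142]
    - [108,520,-142]
  turn:
    - [0,0,0]
    - [0,0,0]
    - [0,0,0]
    - [0,0,0]
    - [0,0,0]
    - [0,0,0]
    - [0,0,0]
    - [0,0,0]
    - [0,0,0]
    - [0,0,0]
    - [0,0,0]
    - [0,0,0]
    - [0,0,0]
    - [0,0,0]
    - [0,0,0]

```text
t: 6.28
position: [0.6321, 0.2349, 0.3005]
orientation: [[-0.974, 0.226, -0.0], [0.226, 0.974, -0.0], [0.0, -0.001, -1.0]]
ft_force: [0.3, 0.1, -1.2]
gripper_width: 0.0297
gripper_force: 12.0
```

```bash
python3 - <<'E'
from h import *
go(631,236.5,14.5,yaw())
c=get_calibration("wrist"); im=capture("wrist"); cv2.imwrite("pics/w2.png",im[:,:,::-1])
print(proj(c,[[.631,.2365,.008]]))
E
```

```text
t 6.28 at [632.1 234.9 300.5] yaw 77.0 w 29.7 F [ 0.3  0.1 -1.2] grip 12.0
lin [  1.4   1.4 286. ] turn [-0.0006 -0.0002 -0.    ] q6 -66.0
[[326.32237937 193.07148576]]
```

View pics/w2.png

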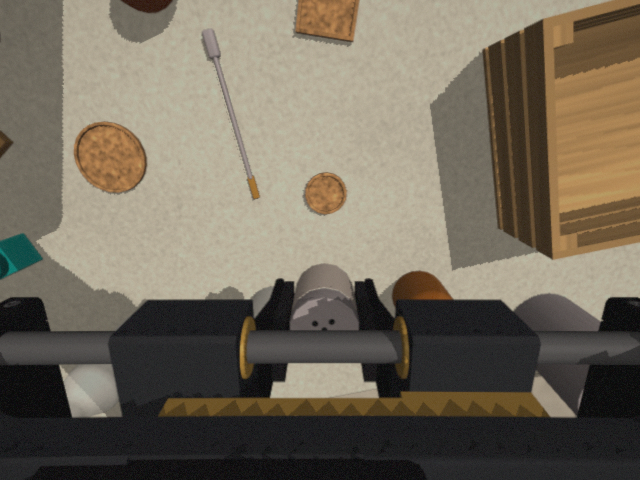

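The tray centre is at (325,193), matching the projection, and the shaker is held upright between the pads.

>>> drive_tool:
  linear:
    - [1,1,60]
    - [1,1,120]
    - [1,1,180]
    - [1,1,230]
    - [1,1,260]
    - [1,1,276]
    - [1,1,281]
    - [1,1,283]
    - [1,1,284]
    - [1,1,285]
    - [1,1,285]
  turn:
    - [0,0,0]
    - [0,0,0]
    - [0,0,0]
    - [0,0,0]
    - [0,0,0]
    - [0,0,0]
    - [0,0,0]
    - [0,0,0]
    - [0,0,0]
    - [0,0,0]
    - [0,0,0]

```text
t: 7.7
position: [0.6314, 0.2378, 0.0161]
orientation: [[-0.975, 0.224, 0.001], [0.224, 0.975, 0.0], [-0.001, 0.0, -1.0]]
ft_force: [-0.2, -0.7, -0.4]
gripper_width: 0.0295
gripper_force: 12.0
```

>>> drive_tool:
  linear:
    - [0,0,0.5]
    - [0,0,1]
    - [0,0,1]
    - [0,0,1]
  turn:
    - [0,0,0]
    - [0,0,0]
    - [0,0,0]
    - [0,0,0]

```text
t: 8.2
position: [0.6312, 0.2377, 0.0145]
orientation: [[-0.975, 0.224, -0.0], [0.224, 0.975, -0.0], [0.0, -0.0, -1.0]]
ft_force: [0.2, -0.1, -0.7]
gripper_width: 0.0297
gripper_force: 12.0
```

>>> drive_tool:
  linear:
    - [0,0,0.5]
    - [0,0,1]
    - [0,0,1]
    - [0,0,1]
  turn:
    - [0,0,0]
    - [0,0,0]
    - [0,0,0]
    - [0,0,0]

```text
t: 8.7
position: [0.6312, 0.2377, 0.0144]
orientation: [[-0.975, 0.224, 0.0], [0.224, 0.975, -0.0], [-0.0, -0.0, -1.0]]
ft_force: [-2.5, -0.1, 6.3]
gripper_width: 0.0301
gripper_force: 12.0
```

Contact at 6 N, so I'm releasing and rising.

>>> drive_tool:
  linear:
    - [0,0,0]
    - [0,0,0]
    - [0,0,0]
    - [0,0,0]
  turn:
    - [0,0,0]
    - [0,0,0]
    - [0,0,0]
    - [0,0,0]
  jaw: 0.2

```text
t: 9.2
position: [0.6312, 0.2377, 0.0133]
orientation: [[-0.975, 0.224, -0.0], [0.224, 0.975, -0.0], [0.0, -0.0, -1.0]]
ft_force: [-0.6, 0.3, -1.3]
gripper_width: 0.051
gripper_force: 0.0
```

>>> drive_tool:
  linear:
    - [0,0,-20]
    - [0,0,-60]
    - [0,0,-120]
    - [0,0,-180]
    - [0,0,-240]
    - [0,0,-290]
    - [0,0,-290]
  turn:
    - [0,0,0]
    - [0,0,0]
    - [0,0,0]
    - [0,0,0]
    - [0,0,0]
    - [0,0,0]
    - [0,0,0]

```text
t: 10.07
position: [0.6339, 0.2384, 0.3116]
orientation: [[-0.975, 0.224, 0.014], [0.224, 0.975, 0.003], [-0.013, 0.006, -1.0]]
ft_force: [-0.3, 0.0, 0.1]
gripper_width: 0.0519
gripper_force: 0.0
```

```bash
python3 - <<'E'
from h import *
im=capture("wrist"); cv2.imwrite("pics/w3.png",im[100:360,200:500,::-1])
go(560,-200,305,77)
go(606,-292,260,52)
E
```

```text
t 10.12 at [632.2 238.  308. ] yaw 77.1 w 52.3 F [-0.2 -0.  -0.3] grip 0.0
lin [ -27.7 -443.     1.8] turn [0.003  0.0067 0.0012] q6 -65.9
t 10.12 at [632.2 238.  308. ] yaw 77.1 w 52.3 F [-0.2 -0.  -0.3] grip 0.0
lin [ -92.8 -522.5   47. ] turn [0.0044 0.0059 0.4375] q6 -65.9
```

View pics/w3.png

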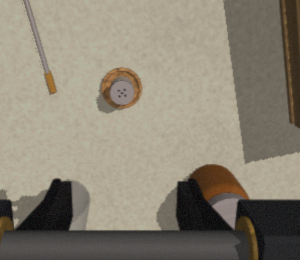

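Shaker stands upright inside the small tray (crop (121,92)). Next is the jar.

>>> drive_tool:
  linear:
    - [-30,-62,2]
    - [-30,-124,3]
    - [-30,-186,3]
    - [-30,-248,3]
    - [-30,-310,3]
    - [-60,-372,15]
    - [-93,-450,30]
    - [-93,-522,47]
    - [-93,-522,47]
    - [-93,-522,47]
    - [-93,-522,47]
    - [-93,-522,47]
    - [-93,-522,47]
    - [-93,-522,47]
  turn:
    - [0,0,0.1]
    - [0,0,0.2]
    - [0,0,0.3]
    - [0,0,0.4]
    - [0,0,0.4375]
    - [0,0,0.4375]
    - [0,0,0.4375]
    - [0,0,0.4375]
    - [0,0,0.4375]
    - [0,0,0.4375]
    - [0,0,0.4375]
    - [0,0,0.4375]
    - [0,0,0.4375]
    - [0,0,0.4375]
  jaw: 1

```text
t: 11.88
position: [0.6053, -0.291, 0.257]
orientation: [[-0.789, 0.615, 0.0], [0.615, 0.789, -0.0], [-0.0, 0.0, -1.0]]
ft_force: [0.1, 0.1, -0.5]
gripper_width: 0.0871
gripper_force: 0.0
```

```bash
python3 - <<'E'
from h import *
import pickle
go(612,-291,102,52)
c=get_calibration("wrist"); im=capture("wrist"); cv2.imwrite("pics/w4full.png",im[:,:,::-1]); pickle.dump(c,open("w4.pkl","wb"))
p=proj(c,[[.617,-.291,.148]])[0].round().astype(int); print(p,im.shape)
x0,y0=p[0]-80,p[1]-70; print(x0,y0)
cv2.imwrite("pics/w4.png",cv2.resize(im[y0:y0+140,x0:x0+160,::-1],None,fx=4,fy=4,interpolation=cv2.INTER_CUBIC))
E
```

```text
t 11.88 at [ 605.3 -291.   257. ] yaw 52.1 w 87.1 F [ 0.1  0.1 -0.5] grip 0.0
lin [ -5.2   4.1 155. ] turn [0.     0.0005 0.0013] q6 -87.3
[334 246] (480, 640, 3)
254 176
```

View pics/w4.png

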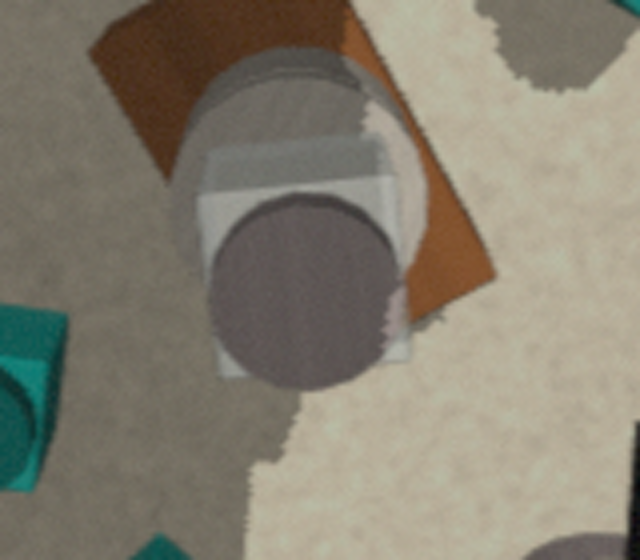

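Jar glass-top corners are at crop (198,196), (396,176), (410,358), (222,378), and the lid centre is at (309,291). The tin lid spans x 172 to 428.

```bash
python3 - <<'E'
from h import *
import pickle
c=pickle.load(open("w4.pkl","rb")); T=lambda u,v:(254+(u+.5)/4-.5,176+(v+.5)/4-.5)
P=atz(c,[T(198,196),T(396,176),T(410,358),T(222,378)],.136)[:,:2]*1000
print(P.round(1), P.mean(0).round(1), "lid",atz(c,[T(309,291)],.148)*1000)
r=cv2.minAreaRect(P.astype(np.float32)); print(r)
L=atz(c,[T(172,205),T(428,190),T(300,73)],.092)[:,:2]*1000; print("tin",L.round(1))
print("box",(atz(c,[T(90,52),T(495,275)],.046)*1000).round(1))
e=P[1]-P[0]; f=P[2]-P[3]; print([np.degrees(np.arctan2(v[1],v[0])).round(1) for v in (e,f,P[3]-P[0],P[2]-P[1])])
m=(P.mean(0)+atz(c,[T(309,291)],.148)[0,:2]*1000)/2
go(m[0],m[1],102,yaw())
E
```

```text
[[ 590.2 -302.2]
 [ 611.7 -267.7]
 [ 645.5 -289.1]
 [ 624.6 -323.4]] [ 618.  -295.6] lid [[ 617.08811625 -294.43442978  148.        ]]
((618.0701293945312, -295.4634704589844), (40.6642951965332, 40.38519287109375), 58.32059860229492)
tin [[ 595.8 -317.9]
 [ 630.1 -267.8]
 [ 589.5 -274.6]]
box [[ 558.2 -319.2   46. ]
 [ 673.5 -271.3   46. ]]
[np.float64(58.0), np.float64(58.6), np.float64(-31.7), np.float64(-32.3)]
t 11.93 at [ 605.2 -291.2  256.9] yaw 52.1 w 86.9 F [ 0.  -0.1  0.2] grip 0.0
lin [-12.    4.6 154.9] turn [ 0.      0.0005 -0.    ] q6 -87.3
```

>>> drive_tool:
  linear:
    - [-12,5,40]
    - [-12,5,80]
    - [-12,5,120]
    - [-12,5,145]
    - [-12,5,155]
    - [-12,5,155]
    - [-12,5,155]
    - [-12,5,155]
  turn:
    - [0,0,-0.106]
    - [0,0,-0.106]
    - [0,0,-0.106]
    - [0,0,-0.106]
    - [0,0,-0.106]
    - [0,0,-0.106]
    - [0,0,-0.106]
    - [0,0,-0.106]

```text
t: 12.92
position: [0.6183, -0.2959, 0.1031]
orientation: [[-0.849, 0.529, 0.002], [0.529, 0.849, -0.002], [-0.003, -0.0, -1.0]]
ft_force: [0.1, -0.8, -0.1]
gripper_width: 0.0871
gripper_force: 0.0
```

>>> drive_tool:
  linear:
    - [0,0,0]
    - [0,0,0]
    - [0,0,0]
    - [0,0,0]
    - [0,0,0]
    - [0,0,0]
    - [0,0,0]
  turn:
    - [0,0,0]
    - [0,0,0]
    - [0,0,0]
    - [0,0,0]
    - [0,0,0]
    - [0,0,0]
    - [0,0,0]
  jaw: -1
  force: 20

```text
t: 13.8
position: [0.6176, -0.2953, 0.1015]
orientation: [[-0.849, 0.529, 0.0], [0.529, 0.849, 0.0], [-0.0, 0.0, -1.0]]
ft_force: [0.7, -0.7, -0.3]
gripper_width: 0.0422
gripper_force: 20.0
```

```bash
python3 - <<'E'
from h import *
go(426.5,287,220,69)
go(426.5,287,220,-21)
c=get_calibration("scene"); print(atz(c,[(438.5,202)],.007))
E
```

```text
t 13.8 at [ 617.6 -295.3  101.5] yaw 58.1 w 42.2 F [ 0.7 -0.7 -0.3] grip 20.0
lin [ 470.1  393.1 -118.4] turn [ 0.0002  0.     -0.1909] q6 -93.0
t 13.8 at [ 617.6 -295.3  101.5] yaw 58.1 w 42.2 F [ 0.7 -0.7 -0.3] grip 20.0
lin [ 470.1  393.1 -118.4] turn [ 1.0000e-04 -1.0000e-04  1.3799e+00] q6 -93.0
[[0.42733737 0.2866415  0.007     ]]
```

>>> drive_tool:
  linear:
    - [0,0,-20]
    - [0,0,-60]
    - [0,0,-118]
    - [470,393,-118]
    - [470,393,-118]
    - [470,393,-118]
    - [470,393,-118]
    - [470,393,-118]
    - [470,393,-118]
    - [470,393,-118]
    - [470,393,-118]
    - [470,393,-118]
    - [470,393,-118]
    - [470,393,-118]
    - [470,393,-118]
    - [470,393,-118]
    - [470,393,-118]
  turn:
    - [0,0,0]
    - [0,0,0]
    - [0,0,0]
    - [0,0,-0.191]
    - [0,0,-0.191]
    - [0,0,-0.191]
    - [0,0,-0.191]
    - [0,0,-0.191]
    - [0,0,-0.191]
    - [0,0,-0.191]
    - [0,0,-0.191]
    - [0,0,-0.191]
    - [0,0,-0.191]
    - [0,0,-0.191]
    - [0,0,-0.191]
    - [0,0,-0.191]
    - [0,0,-0.191]

```text
t: 15.92
position: [0.4271, 0.2857, 0.2197]
orientation: [[-0.933, 0.36, 0.0], [0.36, 0.933, -0.0], [-0.0, -0.0, -1.0]]
ft_force: [0.2, 0.0, -2.4]
gripper_width: 0.042
gripper_force: 20.0
```

```bash
cat >> h.py <<'E'
def tray(xy,r=75,name=None,sat=95):
    c=get_calibration("wrist"); im=capture("wrist")
    if name: cv2.imwrite(name,im[:,:,::-1])
    hsv=cv2.cvtColor(im,cv2.COLOR_RGB2HSV); u,v=proj(c,[[xy[0],xy[1],.007]])[0]
    m=((hsv[:,:,1]>sat)*255).astype(np.uint8)
    k=[k for k in cv2.findContours(m,cv2.RETR_EXTERNAL,cv2.CHAIN_APPROX_NONE)[0] if cv2.pointPolygonTest(k,(float(u),float(v)),False)>0]
    for q in k: print("tray",cv2.minAreaRect((atz(c,q.reshape(-1,2),.007)[:,:2]*1000).astype(np.float32)),"px",(u.round(),v.round()))
E
python3 - <<'E'
from h import *
go(426.5,287,15,69)
tray((.4265,.287),name="pics/w5.png")
E
```

```text
t 15.93 at [427.1 285.7 219.7] yaw 68.9 w 42.0 F [ 0.2  0.  -2.4] grip 20.0
lin [  1.    1.  204.7] turn [-0.0001  0.0001 -0.002 ] q6 -47.6
tray ((426.0022888183594, 285.7402648925781), (65.63842010498047, 66.26061248779297), 68.88296508789062) px (np.float64(326.0), np.float64(206.0))
```

View pics/w5.png

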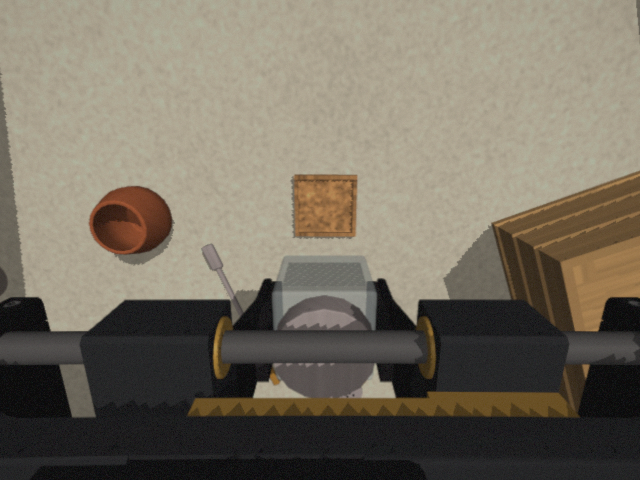

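The square tray is centred at (326,206) and aligned with the jar. The crate and pot are clear of the gripper.

>>> drive_tool:
  linear:
    - [1,0,60]
    - [1,0,120]
    - [1,0,165]
    - [1,0,190]
    - [1,0,200]
    - [1,0,203]
    - [1,0,204]
    - [1,0,204.5]
    - [1,0,204.5]
    - [1,0,204.5]
  turn:
    - [0,0,0]
    - [0,0,0]
    - [0,0,0]
    - [0,0,0]
    - [0,0,0]
    - [0,0,0]
    - [0,0,0]
    - [0,0,0]
    - [0,0,0]
    - [0,0,0]

```text
t: 17.23
position: [0.4257, 0.2873, 0.0155]
orientation: [[-0.934, 0.358, 0.001], [0.358, 0.934, 0.0], [-0.001, 0.001, -1.0]]
ft_force: [0.5, -0.7, -2.5]
gripper_width: 0.042
gripper_force: 20.0
```

>>> drive_tool:
  linear:
    - [0,0,0.5]
    - [0,0,1]
    - [0,0,1]
    - [0,0,1]
  turn:
    - [0,0,0]
    - [0,0,0]
    - [0,0,0]
    - [0,0,0]

```text
t: 17.73
position: [0.4255, 0.2871, 0.014]
orientation: [[-0.934, 0.358, -0.0], [0.358, 0.934, -0.0], [0.0, -0.0, -1.0]]
ft_force: [0.9, 0.1, -0.8]
gripper_width: 0.0419
gripper_force: 20.0
```

>>> drive_tool:
  linear:
    - [0,0,0.3]
    - [0,0,0.6]
    - [0,0,0.6]
    - [0,0,0.6]
  turn:
    - [0,0,0]
    - [0,0,0]
    - [0,0,0]
    - [0,0,0]

```text
t: 18.23
position: [0.4256, 0.2872, 0.0135]
orientation: [[-0.934, 0.358, 0.0], [0.358, 0.934, -0.0], [-0.0, 0.0, -1.0]]
ft_force: [-0.5, -0.3, -2.6]
gripper_width: 0.0418
gripper_force: 20.0
```

>>> drive_tool:
  linear:
    - [0,0,0.4]
    - [0,0,0.8]
    - [0,0,0.8]
    - [0,0,0.8]
  turn:
    - [0,0,0]
    - [0,0,0]
    - [0,0,0]
    - [0,0,0]

```text
t: 18.73
position: [0.4255, 0.2871, 0.0134]
orientation: [[-0.934, 0.358, 0.0], [0.358, 0.934, 0.0], [-0.0, 0.0, -1.0]]
ft_force: [-0.3, -1.5, 5.8]
gripper_width: 0.0423
gripper_force: 20.0
```

>>> drive_tool:
  linear:
    - [0,0,0]
    - [0,0,0]
    - [0,0,0]
    - [0,0,0]
  turn:
    - [0,0,0]
    - [0,0,0]
    - [0,0,0]
    - [0,0,0]
  jaw: 0.4

```text
t: 19.23
position: [0.4255, 0.2871, 0.0125]
orientation: [[-0.934, 0.358, -0.0], [0.358, 0.934, -0.0], [0.0, -0.0, -1.0]]
ft_force: [0.0, 0.3, 0.6]
gripper_width: 0.0604
gripper_force: 0.0
```

>>> drive_tool:
  linear:
    - [0,0,-20]
    - [0,0,-60]
    - [0,0,-120]
    - [0,0,-180]
    - [0,0,-210]
    - [0,0,-210]
    - [0,0,-210]
  turn:
    - [0,0,0]
    - [0,0,0]
    - [0,0,0]
    - [0,0,0]
    - [0,0,0]
    - [0,0,0]
    - [0,0,0]

```text
t: 20.1
position: [0.4246, 0.2868, 0.2217]
orientation: [[-0.934, 0.358, -0.002], [0.358, 0.934, -0.001], [0.002, -0.001, -1.0]]
ft_force: [-0.4, 0.4, -0.3]
gripper_width: 0.0607
gripper_force: 0.0
```

```bash
python3 - <<'E'
from h import *
im=capture("wrist"); cv2.imwrite("pics/w6.png",im[100:360,200:500,::-1])
go(605,-290,225,79)
E
```

```text
t 20.15 at [424.4 286.7 221.1] yaw 69.0 w 60.8 F [0.6 0.3 0.4] grip 0.0
lin [-375.2 -473.7   -3.7] turn [-0.0021 -0.0027 -0.1743] q6 -47.5
```

View pics/w6.png

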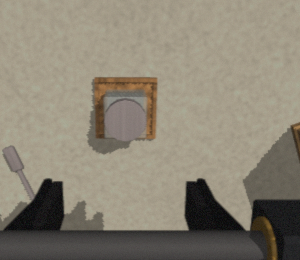

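The jar stands squared and centred in the square tray. Next is the tin.

>>> drive_tool:
  linear:
    - [-375,-474,-4]
    - [-375,-474,-4]
    - [-375,-474,-4]
    - [-375,-474,-4]
    - [-375,-474,-4]
    - [-375,-474,-4]
    - [-375,-474,-4]
    - [-375,-474,-4]
    - [-375,-474,-4]
    - [-375,-474,-4]
    - [-375,-474,-4]
    - [-375,-474,-4]
    - [-375,-474,-4]
    - [-375,-474,-4]
    - [-375,-474,-4]
  turn:
    - [0,0,-0.174]
    - [0,0,-0.174]
    - [0,0,-0.174]
    - [0,0,-0.174]
    - [0,0,-0.174]
    - [0,0,-0.174]
    - [0,0,-0.174]
    - [0,0,-0.174]
    - [0,0,-0.174]
    - [0,0,-0.174]
    - [0,0,-0.174]
    - [0,0,-0.174]
    - [0,0,-0.174]
    - [0,0,-0.174]
    - [0,0,-0.174]
  jaw: 1

```text
t: 22.02
position: [0.606, -0.2889, 0.227]
orientation: [[-0.982, 0.19, 0.0], [0.19, 0.982, -0.0], [-0.0, -0.0, -1.0]]
ft_force: [0.2, 0.9, 0.4]
gripper_width: 0.087
gripper_force: 0.0
```

```bash
python3 - <<'E'
from h import *
import pickle
go(615,-293,56,79)
c=get_calibration("wrist"); im=capture("wrist"); cv2.imwrite("pics/w7full.png",im[:,:,::-1]); pickle.dump(c,open("w7.pkl","wb"))
p=proj(c,[[.615,-.293,.07]])[0].round().astype(int); x0,y0=p[0]-80,p[1]-70; print(x0,y0)
cv2.imwrite("pics/w7.png",cv2.resize(im[y0:y0+140,x0:x0+160,::-1],None,fx=4,fy=4,interpolation=cv2.INTER_CUBIC))
E
```

```text
t 22.02 at [ 606.  -288.9  227. ] yaw 79.0 w 87.0 F [0.2 0.9 0.4] grip 0.0
lin [ -9.6  -2.3 171. ] turn [-0.0001  0.0002  0.0008] q6 -114.0
243 160
```

View pics/w7.png

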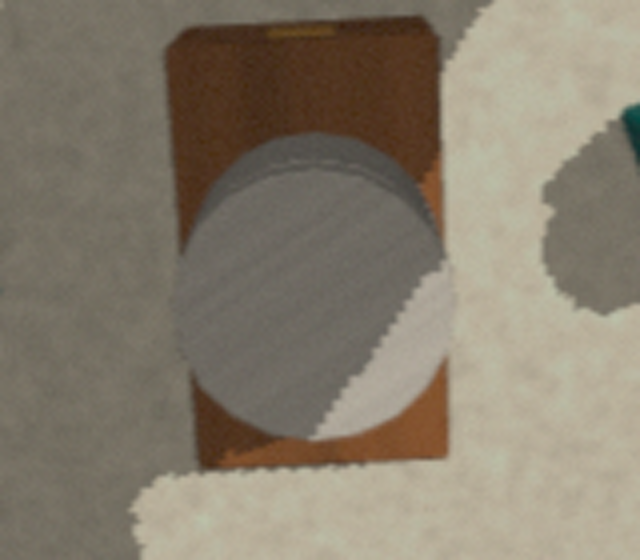

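Tin lid centre is at crop (313,303), spanning 172 to 454 by 167 to 440. Box top corners are at (168,48), (440,36), (448,458), (200,468).

```bash
python3 - <<'E'
from h import *
import pickle
c=pickle.load(open("w7.pkl","rb")); T=lambda u,v:(243+(u+.5)/4-.5,160+(v+.5)/4-.5)
L=atz(c,[T(172,303),T(454,303),T(313,167),T(313,440),T(313,303)],.092)[:,:2]*1000; print(L.round(1),np.linalg.norm(L[0]-L[1]),np.linalg.norm(L[2]-L[3]))
m=(L[:4].mean(0)+L[4])/2
P=atz(c,[T(168,48),T(440,36),T(448,458),T(200,468)],.046)[:,:2]*1000
print(P.round(1),P.mean(0),cv2.minAreaRect(P.astype(np.float32)))
go(m[0],m[1],56,79)
go(528,-14.5,200,79)
E
```

```text
[[ 607.1 -324.3]
 [ 618.7 -264.3]
 [ 583.5 -288.5]
 [ 644.2 -300.5]
 [ 612.9 -294.3]] 61.15488667227578 61.885813888629514
[[ 557.8 -319. ]
 [ 567.4 -255.2]
 [ 674.1 -271.2]
 [ 664.7 -334.9]] [ 616.00448672 -295.04895041] ((616.0139770507812, -295.0414123535156), (64.5138931274414, 108.01446533203125), 81.51819610595703)
t 22.07 at [ 606.  -289.1  227. ] yaw 79.0 w 87.3 F [-0.7 -0.2 -0.9] grip 0.0
lin [ -7.9  -3.8 171. ] turn [-0.0002  0.0003  0.0005] q6 -114.0
t 22.07 at [ 606.  -289.1  227. ] yaw 79.0 w 87.3 F [-0.7 -0.2 -0.9] grip 0.0
lin [128.8 254.7  26.9] turn [-0.0002  0.0003  0.0005] q6 -114.0
```

>>> drive_tool:
  linear:
    - [-8,-4,45]
    - [-8,-4,90]
    - [-8,-4,135]
    - [-8,-4,160]
    - [-8,-4,171]
    - [-8,-4,171]
    - [-8,-4,171]
    - [-8,-4,171]
  turn:
    - [0,0,0]
    - [0,0,0]
    - [0,0,0]
    - [0,0,0]
    - [0,0,0]
    - [0,0,0]
    - [0,0,0]
    - [0,0,0]

```text
t: 23.08
position: [0.6139, -0.2957, 0.0573]
orientation: [[-0.982, 0.191, 0.002], [0.191, 0.982, -0.002], [-0.003, -0.001, -1.0]]
ft_force: [0.0, 0.5, -0.7]
gripper_width: 0.0869
gripper_force: 0.0
```

>>> drive_tool:
  linear:
    - [0,0,0]
    - [0,0,0]
    - [0,0,0]
    - [0,0,0]
    - [0,0,0]
    - [0,0,0]
  turn:
    - [0,0,0]
    - [0,0,0]
    - [0,0,0]
    - [0,0,0]
    - [0,0,0]
    - [0,0,0]
  jaw: -1
  force: 20

```text
t: 23.82
position: [0.613, -0.2947, 0.0558]
orientation: [[-0.982, 0.191, -0.0], [0.191, 0.982, 0.001], [0.0, 0.001, -1.0]]
ft_force: [0.0, 2.6, 2.5]
gripper_width: 0.0619
gripper_force: 20.0
```

```bash
python3 - <<'E'
from h import *
go(528.5,-14.5,200,79)
E
```

```text
t 23.82 at [ 613.  -294.7   55.8] yaw 79.0 w 61.9 F [0.  2.6 2.5] grip 20.0
lin [ 136.6  259.  -144. ] turn [ 0.0006 -0.0002 -0.0004] q6 -114.1
```

>>> drive_tool:
  linear:
    - [0,0,-20]
    - [0,0,-60]
    - [0,0,-110]
    - [0,0,-144]
    - [137,259,-144]
    - [137,259,-144]
    - [137,259,-144]
    - [137,259,-144]
    - [137,259,-144]
    - [137,259,-144]
    - [137,259,-144]
    - [137,259,-144]
    - [137,259,-144]
  turn:
    - [0,0,0]
    - [0,0,0]
    - [0,0,0]
    - [0,0,0]
    - [0,0,0]
    - [0,0,0]
    - [0,0,0]
    - [0,0,0]
    - [0,0,0]
    - [0,0,0]
    - [0,0,0]
    - [0,0,0]
    - [0,0,0]

```text
t: 25.45
position: [0.5285, -0.016, 0.1997]
orientation: [[-0.981, 0.193, 0.0], [0.193, 0.981, -0.0], [-0.0, -0.0, -1.0]]
ft_force: [-0.2, -0.0, -2.4]
gripper_width: 0.0615
gripper_force: 20.0
```

```bash
python3 - <<'E'
from h import *
tray((.5285,-.0145),name="pics/w8.png")
go(528.5,-14.5,15,yaw())
E
```

```text
tray ((523.1233520507812, -14.67844009399414), (84.35365295410156, 74.6698226928711), 77.70634460449219) px (np.float64(327.0), np.float64(211.0))
t 25.5 at [528.3 -15.8 199.6] yaw 78.9 w 61.6 F [ 0.5 -0.2 -1.9] grip 20.0
lin [1.000e-01 1.300e+00 1.846e+02] turn [-0.0001  0.0001  0.    ] q6 -92.7
```

>>> drive_tool:
  linear:
    - [0,1,60]
    - [0,1,115]
    - [0,1,155]
    - [0,1,175]
    - [0,1,181]
    - [0,1,184]
    - [0,1,184.5]
    - [0,1,185]
    - [0,1,185]
    - [0,1,185]
  turn:
    - [0,0,0]
    - [0,0,0]
    - [0,0,0]
    - [0,0,0]
    - [0,0,0]
    - [0,0,0]
    - [0,0,0]
    - [0,0,0]
    - [0,0,0]
    - [0,0,0]

```text
t: 26.75
position: [0.5284, -0.0138, 0.015]
orientation: [[-0.982, 0.191, 0.001], [0.191, 0.982, -0.0], [-0.001, -0.0, -1.0]]
ft_force: [-0.4, -0.6, -2.6]
gripper_width: 0.0612
gripper_force: 20.0
```

>>> drive_tool:
  linear:
    - [0,0,0.4]
    - [0,0,0.8]
    - [0,0,0.8]
    - [0,0,0.8]
  turn:
    - [0,0,0]
    - [0,0,0]
    - [0,0,0]
    - [0,0,0]

```text
t: 27.25
position: [0.5282, -0.0138, 0.0138]
orientation: [[-0.982, 0.191, -0.0], [0.191, 0.982, 0.0], [0.0, 0.0, -1.0]]
ft_force: [0.1, 0.1, -2.2]
gripper_width: 0.0615
gripper_force: 20.0
```

>>> drive_tool:
  linear:
    - [0,0,0.3]
    - [0,0,0.6]
    - [0,0,0.8]
    - [0,0,0.8]
  turn:
    - [0,0,0]
    - [0,0,0]
    - [0,0,0]
    - [0,0,0]

```text
t: 27.75
position: [0.5282, -0.0138, 0.0137]
orientation: [[-0.982, 0.191, 0.0], [0.191, 0.982, -0.0], [-0.0, -0.0, -1.0]]
ft_force: [-1.2, -0.0, 4.4]
gripper_width: 0.0616
gripper_force: 20.0
```

>>> drive_tool:
  linear:
    - [0,0,0]
    - [0,0,0]
    - [0,0,0]
    - [0,0,0]
    - [0,0,0]
  turn:
    - [0,0,0]
    - [0,0,0]
    - [0,0,0]
    - [0,0,0]
    - [0,0,0]
  jaw: 1

```text
t: 28.38
position: [0.5282, -0.0138, 0.013]
orientation: [[-0.982, 0.191, -0.0], [0.191, 0.982, 0.0], [0.0, -0.0, -1.0]]
ft_force: [-0.7, 0.5, 0.6]
gripper_width: 0.0867
gripper_force: 0.0
```

>>> drive_tool:
  linear:
    - [0,0,-20]
    - [0,0,-60]
    - [0,0,-120]
    - [0,0,-180]
    - [0,0,-186]
    - [0,0,-186]
  turn:
    - [0,0,0]
    - [0,0,0]
    - [0,0,0]
    - [0,0,0]
    - [0,0,0]
    - [0,0,0]

```text
t: 29.12
position: [0.5279, -0.0137, 0.1991]
orientation: [[-0.982, 0.191, 0.0], [0.191, 0.982, -0.0], [-0.0, -0.0, -1.0]]
ft_force: [-0.4, 0.7, -0.8]
gripper_width: 0.0868
gripper_force: 0.0
```

```bash
python3 - <<'E'
from h import *
im=capture("wrist"); cv2.imwrite("pics/w9.png",im[:,:,::-1])
go(600,-290,200,81.5)
E
```

```text
t 29.18 at [527.1 -13.5 198. ] yaw 79.0 w 87.1 F [-0.3  0.2 -1. ] grip 0.0
lin [-124.3 -257.4   -2.3] turn [ 0.0001 -0.0023 -0.044 ] q6 -92.6
```

View pics/w9.png

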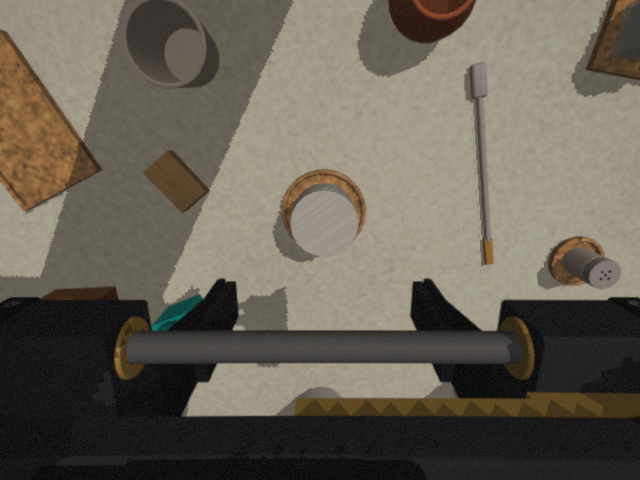

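The tin stands centred in the large tray at (324,222). Next is the box, measured numerically from the hover.

>>> drive_tool:
  linear:
    - [-124,-257,-2]
    - [-124,-257,-2]
    - [-124,-257,-2]
    - [-124,-257,-2]
    - [-124,-257,-2]
    - [-124,-257,-2]
    - [-124,-257,-2]
    - [-124,-257,-2]
    - [-124,-257,-2]
  turn:
    - [0,0,-0.044]
    - [0,0,-0.044]
    - [0,0,-0.044]
    - [0,0,-0.044]
    - [0,0,-0.044]
    - [0,0,-0.044]
    - [0,0,-0.044]
    - [0,0,-0.044]
    - [0,0,-0.044]

```text
t: 30.3
position: [0.6007, -0.2883, 0.201]
orientation: [[-0.989, 0.146, -0.001], [0.146, 0.989, 0.0], [0.001, 0.0, -1.0]]
ft_force: [0.2, -0.3, 0.3]
gripper_width: 0.0871
gripper_force: 0.0
```

```bash
python3 - <<'E'
from h import *
c=get_calibration("wrist"); im=capture("wrist"); cv2.imwrite("pics/w10.png",im[:,:,::-1])
hsv=cv2.cvtColor(im,cv2.COLOR_RGB2HSV); m=((hsv[:,:,1]>110)*255).astype(np.uint8)
u,v=proj(c,[[.616,-.295,.046]])[0]
for k in cv2.findContours(m,cv2.RETR_EXTERNAL,cv2.CHAIN_APPROX_NONE)[0]:
    if cv2.pointPolygonTest(k,(float(u),float(v)),False)>0: print(cv2.minAreaRect((atz(c,k.reshape(-1,2),.046)[:,:2]*1000).astype(np.float32)))
a=np.radians(-8.5); ex=np.array([np.cos(a),np.sin(a)]); ey=np.array([-ex[1],ex[0]])
Q=[[*(np.array([.616,-.295])+sx*.055*ex+sy*.033*ey),.046] for sx,sy in((1,1),(1,-1),(-1,-1),(-1,1))]
d=im[:,:,::-1].copy(); cv2.polylines(d,[proj(c,Q).round().astype(np.int32).reshape(-1,1,2)],True,(255,0,255),1)
cv2.imwrite("pics/w10.png",d); go(616,-295,13,81.5); go(616,-295,13,yaw())
E
```

```text
((612.74365234375, -294.9068298339844), (64.32384490966797, 112.66565704345703), 81.93331146240234)
t 30.35 at [ 600.8 -288.6  201.2] yaw 81.6 w 86.7 F [0.3 0.1 0.5] grip 0.0
lin [-16.   -4.1 188.2] turn [ 0.0001 -0.0002  0.0014] q6 -116.8
t 30.35 at [ 600.8 -288.6  201.2] yaw 81.6 w 86.7 F [0.3 0.1 0.5] grip 0.0
lin [-16.   -4.1 188.2] turn [ 0.0001 -0.0002  0.    ] q6 -116.8
```

View pics/w10.png

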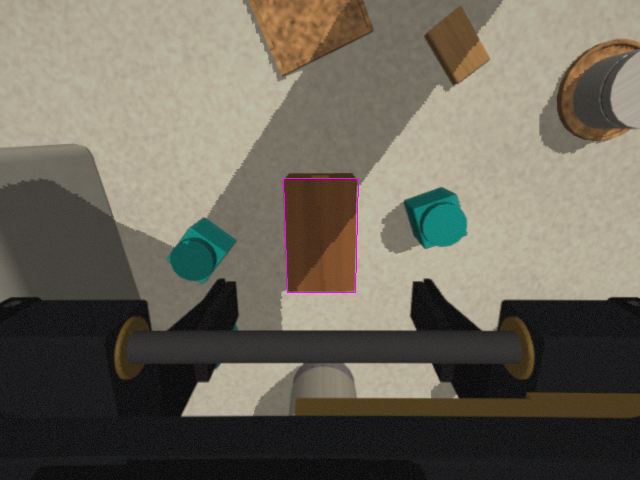

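The outline fits the box, and the fingers have room between the decoys.

>>> drive_tool:
  linear:
    - [-16,-4,50]
    - [-16,-4,100]
    - [-16,-4,140]
    - [-16,-4,170]
    - [-16,-4,183]
    - [-16,-4,188]
    - [-16,-4,188]
    - [-16,-4,188]
    - [-16,-4,188]
  turn:
    - [0,0,0]
    - [0,0,0]
    - [0,0,0]
    - [0,0,0]
    - [0,0,0]
    - [0,0,0]
    - [0,0,0]
    - [0,0,0]
    - [0,0,0]

```text
t: 31.48
position: [0.6166, -0.2965, 0.0142]
orientation: [[-0.989, 0.148, 0.002], [0.148, 0.989, -0.001], [-0.002, -0.001, -1.0]]
ft_force: [0.3, 0.1, -0.1]
gripper_width: 0.0869
gripper_force: 0.0
```

>>> drive_tool:
  linear:
    - [0,0,0]
    - [0,0,0]
    - [0,0,0]
    - [0,0,0]
    - [0,0,0]
    - [0,0,0]
  turn:
    - [0,0,0]
    - [0,0,0]
    - [0,0,0]
    - [0,0,0]
    - [0,0,0]
    - [0,0,0]
  jaw: -1
  force: 30

```text
t: 32.22
position: [0.6161, -0.2955, 0.0131]
orientation: [[-0.989, 0.148, -0.0], [0.148, 0.989, 0.001], [0.0, 0.001, -1.0]]
ft_force: [0.3, 3.4, 2.3]
gripper_width: 0.0656
gripper_force: 30.0
```

```bash
python3 - <<'E'
from h import *
print(yaw())
go(393.5,-283,160,105.7)
E
```

```text
81.49016037069117
t 32.23 at [ 616.1 -295.5   13.1] yaw 81.5 w 65.6 F [0.3 3.4 2.3] grip 30.0
lin [ 222.   -20.4 -146.8] turn [ 0.0009 -0.     -0.4225] q6 -116.5
```

>>> drive_tool:
  linear:
    - [0,0,-15]
    - [0,0,-60]
    - [0,0,-110]
    - [0,0,-147]
    - [222,-20,-147]
    - [222,-20,-147]
    - [222,-20,-147]
    - [222,-20,-147]
    - [222,-20,-147]
    - [222,-20,-147]
    - [222,-20,-147]
    - [222,-20,-147]
    - [222,-20,-147]
  turn:
    - [0,0,0]
    - [0,0,0]
    - [0,0,0]
    - [0,0,0]
    - [0,0,-0.42]
    - [0,0,-0.42]
    - [0,0,-0.42]
    - [0,0,-0.42]
    - [0,0,-0.42]
    - [0,0,-0.42]
    - [0,0,-0.42]
    - [0,0,-0.42]
    - [0,0,-0.42]

```text
t: 33.85
position: [0.394, -0.283, 0.1599]
orientation: [[-0.963, -0.269, -0.0], [-0.269, 0.963, -0.0], [0.0, -0.0, -1.0]]
ft_force: [-0.8, -0.1, -3.5]
gripper_width: 0.0658
gripper_force: 30.0
```

```bash
python3 - <<'E'
from h import *
tray((.36,-.29),name="pics/w11.png")
c=get_calibration("scene"); print("scene tray",atz(c,[(207.5,237)],.007))
go(393.5,-283,18.5,105.7)
E
```

```text
tray ((415.236328125, -278.475830078125), (179.1962890625, 160.88905334472656), 15.630860328674316) px (np.float64(328.0), np.float64(184.0))
scene tray [[ 0.39399813 -0.28183308  0.007     ]]
t 33.9 at [ 393.8 -282.9  159.9] yaw 105.6 w 65.7 F [ 0.5 -0.1 -4.5] grip 30.0
lin [  0.3   0.  141.4] turn [ 0.0001 -0.0001 -0.0017] q6 -154.5
```

>>> drive_tool:
  linear:
    - [0,0,50]
    - [0,0,95]
    - [0,0,125]
    - [0,0,136]
    - [0,0,140]
    - [0,0,141]
    - [0,0,141.5]
    - [0,0,141.5]
    - [0,0,141.5]
  turn:
    - [0,0,-0.002]
    - [0,0,-0.002]
    - [0,0,-0.002]
    - [0,0,-0.002]
    - [0,0,-0.002]
    - [0,0,-0.002]
    - [0,0,-0.002]
    - [0,0,-0.002]
    - [0,0,-0.002]

```text
t: 35.02
position: [0.3937, -0.2833, 0.019]
orientation: [[-0.963, -0.27, 0.001], [-0.27, 0.963, -0.001], [-0.0, -0.001, -1.0]]
ft_force: [-0.4, 1.7, -3.9]
gripper_width: 0.0657
gripper_force: 30.0
```

>>> drive_tool:
  linear:
    - [0,0,0.4]
    - [0,0,0.8]
    - [0,0,0.8]
    - [0,0,0.8]
  turn:
    - [0,0,0]
    - [0,0,0]
    - [0,0,0]
    - [0,0,0]

```text
t: 35.52
position: [0.3935, -0.283, 0.0177]
orientation: [[-0.963, -0.27, -0.0], [-0.27, 0.963, 0.0], [0.0, 0.0, -1.0]]
ft_force: [0.1, -0.2, -4.1]
gripper_width: 0.0661
gripper_force: 30.0
```

>>> drive_tool:
  linear:
    - [0,0,0.4]
    - [0,0,0.8]
    - [0,0,0.8]
    - [0,0,0.8]
  turn:
    - [0,0,0]
    - [0,0,0]
    - [0,0,0]
    - [0,0,0]

```text
t: 36.02
position: [0.3935, -0.2831, 0.0171]
orientation: [[-0.963, -0.27, 0.0], [-0.27, 0.963, -0.0], [-0.0, -0.0, -1.0]]
ft_force: [0.3, 1.4, -1.1]
gripper_width: 0.066
gripper_force: 30.0
```

>>> drive_tool:
  linear:
    - [0,0,0.3]
    - [0,0,0.5]
    - [0,0,0.5]
    - [0,0,0.5]
  turn:
    - [0,0,0]
    - [0,0,0]
    - [0,0,0]
    - [0,0,0]

```text
t: 36.52
position: [0.3935, -0.283, 0.017]
orientation: [[-0.963, -0.27, 0.0], [-0.27, 0.963, -0.0], [-0.0, -0.0, -1.0]]
ft_force: [-1.0, 0.9, 5.5]
gripper_width: 0.0656
gripper_force: 30.0
```

>>> drive_tool:
  linear:
    - [0,0,0]
    - [0,0,0]
    - [0,0,0]
    - [0,0,0]
    - [0,0,0]
  turn:
    - [0,0,0]
    - [0,0,0]
    - [0,0,0]
    - [0,0,0]
    - [0,0,0]
  jaw: 1

```text
t: 37.15
position: [0.3935, -0.2831, 0.0164]
orientation: [[-0.963, -0.27, -0.0], [-0.27, 0.963, -0.0], [0.0, -0.0, -1.0]]
ft_force: [0.4, -0.1, -0.1]
gripper_width: 0.0871
gripper_force: 0.0
```

>>> drive_tool:
  linear:
    - [0,0,-20]
    - [0,0,-60]
    - [0,0,-120]
    - [0,0,-180]
    - [0,0,-240]
    - [0,0,-270]
    - [0,0,-270]
    - [0,0,-270]
  turn:
    - [0,0,0]
    - [0,0,0]
    - [0,0,0]
    - [0,0,0]
    - [0,0,0]
    - [0,0,0]
    - [0,0,0]
    - [0,0,0]

```text
t: 38.15
position: [0.3928, -0.2822, 0.2853]
orientation: [[-0.963, -0.27, -0.002], [-0.27, 0.963, 0.002], [0.001, 0.002, -1.0]]
ft_force: [-0.3, 0.3, -0.3]
gripper_width: 0.0872
gripper_force: 0.0
```

```bash
python3 - <<'E'
from h import *
s=capture("scene")[:,:,::-1]; w=capture("wrist")[:,:,::-1]
a=s[170:380,160:500]; cv2.imwrite("pics/end.png",np.vstack([cv2.resize(a,(520,321)),cv2.resize(w[:330],(520,268))]))
E
```

```text
(no output)
```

View pics/end.png

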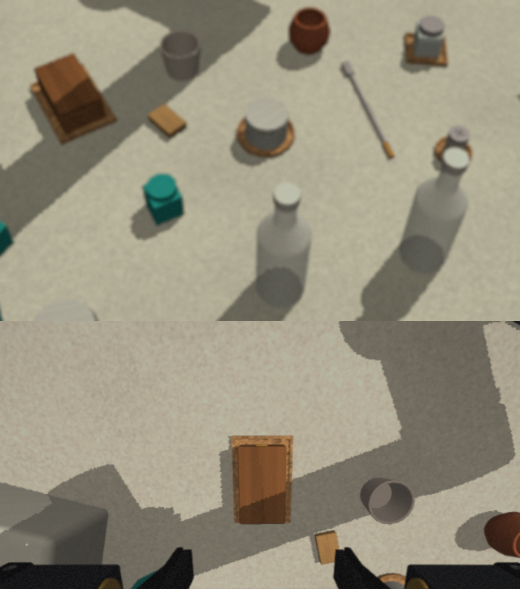

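All four pieces stand in their trays: the box at (263,483) in the lower view, and the tin, jar and shaker in the upper view. Both bottles are still standing where they were.

```bash
python3 -c "
from plant import *
print(job_done())"
```

```text
the job is handed in; nothing more can be done
None
```

The stack was taken apart from the top down, and the shaker, jar, tin and box each stand upright in the tray that fits them; both bottles were left standing, and I handed the job in at about 38 s.

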